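Cover the candles and close the shipping carton

TASK

Finish packing the candle carton: lay the grey pulp cover flat on the candles inside it, long side along the carton's long side, and press it down until you feel the springy bed under the candles give, then let go. Then fold down flat first the two short end flaps, next the plain side flap, and last the side flap with the red tear strip. Be gentle, so as not to crush the candles, and leave everything else on the bench where it stands.

Things in the scene. Friction and masses are not known exactly. Their poses are not given: they have to be found in the camera images.
- carton: Open brown cardboard carton, 168 (its x) by 132 (its y) by 90 mm high, walls 4 mm, fixed to the bench in a low plywood cradle; inside 160 by 124 mm. Origin: centre of its underside; z up. Six purple half-round candles sit inside on a springy bed, their tops 50 mm above the origin: the cover goes on these.
- bed (a joint): How far the bed with the candles is pressed down: 0 at rest, at most 0.008 m. It is sprung: it begins to give at about 3 N on the cover and is fully down at about 13 N; 3 mm is plenty to feel it give.
- cover: Grey moulded-pulp cover, loose on the bench: plate 146 (its x) by 110 (its y) by 5 mm, with a grip ridge on top at its centre, 12 mm thick along x, 60 mm long along y, its top 33 mm above the underside. 120 g. Origin: centre of its underside. It fits the carton either way round, 7 mm of play each side; its underside then lies 50 mm above the carton's.
- end_flap_a (a joint): Short end flap at the carton's +x end, 124 mm wide, 60 mm from crease to free edge; crease along y at carton x = +82, z = 90 mm. 0 = flat closed (pointing inward), 1.57 = straight up, more = leaning outward. Starts leaning outward, 2.05 to 2.5. Card 4 mm thick on a stiff crease: stays where it is left, moves with about 1 N at its edge.
- end_flap_b (a joint): Short end flap at the carton's -x end, same size and values; crease at carton x = -82, z = 90 mm.
- plain_flap (a joint): Long side flap without strip, at the carton's -y side, 160 mm wide, 62 mm from crease to free edge; crease along x at carton y = -64, z = 95 mm; same values.
- strip_flap (a joint): Long side flap with a red tear strip along it, at the carton's +y side, 160 mm wide, 62 mm from crease to free edge; crease along x at carton y = +64, z = 95 mm; same values.
- end_flap_a_edge (a point): middle of the free edge of end flap a
- end_flap_b_edge (a point): middle of the free edge of end flap b
- plain_flap_edge (a point): middle of the free edge of the plain side flap
- strip_flap_edge (a point): middle of the free edge of the side flap with the red strip
- pillar_candle: Red pillar candle, bystander, upright, 40 mm diameter, 126 mm high, close outside end flap a. Origin: centre of its underside.
- wick_spool: White spool of wick, bystander, upright, 44 mm diameter, 104 mm high, close outside the strip flap. Origin: centre of its underside.
- dye_jar: Small brown-amber jar with a white cap, bystander, upright, 46 mm diameter, 75 mm high, by a corner of the carton. Origin: centre of its underside.
- wax_tin: Brass-coloured can with a pale lid, bystander, upright, 48 mm diameter, 85 mm high, beside the cover. Origin: centre of its underside.
- brush: Brush with orange handle, bystander, 170 mm long along its x, under 30 mm high, lying beside the cover.
- half_candle: Purple half-round candle, bystander, 48 mm diameter, 24 mm high. Origin: centre of its underside.
- metal_cup: Small metal cup, bystander, 48 mm diameter, 55 mm high, by a corner of the carton. Origin: centre of its underside.
Not all that is in view belongs to the job. What is shaped like the carton but turquoise is not meant. There is more than one size of the cover; the job needs the larger.

How it is judged:
By the outcome, as a careful person would: the job done as asked, in the order asked, and still so for the second after the job is handed in, with the robot touching nothing.
It also fails if it takes over 72 s, if anything falls off the work surface, if the arm or the gripper's body presses on something with over 40 N, if the wrist force passes 120 N, or if a joint passes its speed limit or range.

ROBOT

A 6-joint arm with a two-finger parallel gripper is mounted at the origin on the work surface. World frame = base frame: x ahead of the robot, y to its left, z up, the work surface at z = 0. Lengths are in m, angles in rad, forces in N, time in s.
With the tool pointing down it reaches from about 0.35 to 0.975 m from the base axis. Payload 4.9 kg.
Tool frame: the origin (TCP) lies on the front face of the gripper's body, between the roots of the fingers; the fingertips stand 73 mm ahead of it and the grasp point (between the pads) lies 54 mm ahead of it; z points along the fingers, y is the line along which they close (so a half turn about z gives the same grasp; the last joint's range is limited). The gripper opens to 85 mm and grips with 20 to 120 N. Pads are 22 mm wide; open, the fingers measure 114 mm over their backs; the gripper's body (76 mm by 85 mm) begins 54 mm behind the grasp point. The pads swing forward as they close: fully open they stand 13 mm farther back than shut.
Start: joints at [1.066, 0.053, 1.613, -0, 1.476, -0.119], TCP at [0.235, 0.579, 0.304] pointing down, gripper open.
Joint ranges: [-3.01, 3.01], [-1.01, 2.22], [0.06, 2.58], [-1.02, 4.17], [0.09, 2.62], [-3.14, 3.14]. Speed limits (rad/s): [2.57, 2.57, 3.14, 3.14, 3.14, 3.14].

INTERFACE

Orientations are given as a rotation vector (axis times angle).
In Python, from station import status, imaging, order gives the robot as it stands.
- The arm moves only by the tool arm_command, never from a script. Its argument "increments" is a list of rows, each an object with "slide": the shift along the tool's x, y, z in m, a list of three; "spin": the turn about the tool's z in degrees; "gripper": the opening, from -1 (shut) to 1 (fully open). In form: [{"slide": [x, y, z], "spin": spin, "gripper": gripper}, ...]. A call has 1 to 8 rows; each row is the pose to reach, as a shift and turn from the pose commanded when the call began, along the tool's axes at that moment; what a row does not reach only later rows make up. A row lasts 1/12 s, in which the tool goes at most 41.7 mm and 7.16 degrees, less where a joint would pass 70% of its speed; a pose out of reach is approached as far as the arm can. A call with a gripper value outside its range is refused whole. The fingers move at their own pace and stop on an object; "newtons" is the grip in N (left out, the last holds). Time passes only in rows, so rows that repeat a pose let the fingers close. It gives the time, the measured TCP pose, the force, the opening and the grip force at its end, in the units of the state.
- status.get_obs(): the state, without advancing time (a new reading comes with each control period).
- imaging.get_image(name): name is "scene" or "top"; returns a dict with "frame" (420x560x3 uint8, red, green, blue), "vfov" (degrees; the focal length in pixels is half the picture's height over the tangent of half this angle, whatever the lens; pixels are square), "cx", "cy" (the principal point, pixels), "k1" (the pictures are not rectified: a ray, as slopes to the right and down, at radius r is drawn at 1 + k1 r^2 times it, then the intrinsics apply), "view" (4x4, takes a point from world to camera coordinates). Camera axes: x right, y up, looking along -z (the intrinsics and any distortion apply to the point x, -y, -z); pixel columns grow to the right and rows downward; lengths in m; the calibration is good to about 2 mm. A picture is of the moment at which its call begins. There is no depth.
- order.finish_job(): hands the job in; it is judged then, once.
The state is a dict: "t": time; "q": joint angles; "dq": joint speeds; "effort": joint torques, N m; "tool_pos": TCP position; "tool_rot": TCP orientation; "contact_force": force on the tool from outside, world axes, zero at the start; "wrist_torque": the same for the moment, N m; "opening": finger opening in m; "grip_force": force on a finger pad.
Only numpy, scipy, OpenCV 4.12 (cv2) and the standard library are available. Lean on these libraries where they do the work, as an engineer would, in place of code of your own. Each camera call takes 0.05 s, during which the arm holds its last target. There are 200 camera calls.

## Working session

There is one attempt and no reset: what is moved stays moved. The work goes in short steps, Python scripts to look and compute and a tool call to move; the robot and the scene stay as the last step left them, time stands still between calls to the robot, and variables do not carry over. Pictures are saved under pics/ and viewed, at most 10 in all, crops included, and the job is handed in when it is done.

Besides the shell and the picture viewer there is one more tool, called after ">>>" as name(argument=value, ...), one argument or row to a line, values as JSON. arm_command: Moves the arm, as the interface text tells. Its arguments: {"type":"object","properties":{"increments":{"type":"array","items":{"type":"object","properties":{"slide":{"type":"array","items":{"type":"number"}},"spin":{"type":"number"},"gripper":{"type":"number"}}}},"newtons":{"type":"number"}},"required":["increments"]}

```bash
mkdir -p pics; ls; python3 - <<'E'
from station import status, imaging
import cv2
for n in ("scene","top"):
    d=imaging.get_image(n); cv2.imwrite(f"pics/{n}0.png",d["frame"][:,:,::-1])
    print(n,d["vfov"],d["cx"],d["cy"],d["k1"],d["view"])
print(status.get_obs())
E
```

```text
pics
scene 52.557842927771844 278.07700827743054 213.07551834349897 0.007529722389985613 [[ 0.72528054  0.68838676  0.00958181 -0.33406581]
 [-0.38035768  0.38906425  0.83902148  0.08905404]
 [ 0.57384334 -0.61217046  0.54401392 -1.4173252 ]
 [ 0.          0.          0.          1.        ]]
top 57.507658923476306 282.4199071037777 203.16820910090019 0.03375677591466321 [[ 0.00136018 -0.9997252  -0.02340255  0.00879725]
 [ 0.99331834 -0.00134991  0.11539867 -0.49827314]
 [-0.11539855 -0.02340315  0.99304354 -1.14198945]
 [ 0.          0.          0.          1.        ]]
{'t': 0.1, 'q': array([ 1.06601119e+00,  5.33084223e-02,  1.61420399e+00,  1.82282080e-05,
        1.47598822e+00, -1.19023080e-01]), 'dq': array([ 0.00026638, -0.00122057, -0.00412667,  0.00094973, -0.00075947,
       -0.00042092]), 'effort': array([ 1.44154579e-03, -3.94901240e+01, -3.71363997e+01, -4.99739156e-05,
        3.90214656e-03,  4.57886017e-06]), 'tool_pos': array([0.23495968, 0.57867592, 0.30274667]), 'tool_rot': array([-6.02090269e-01, -3.08274174e+00,  2.84314716e-03]), 'contact_force': array([ 0.37690837, -0.05905693, -0.30968871]), 'wrist_torque': array([ 0.05600463, -0.06356663,  0.03081156]), 'grip_force': 0.0, 'opening': 0.08564869818189179}
```

View pics/scene0.png

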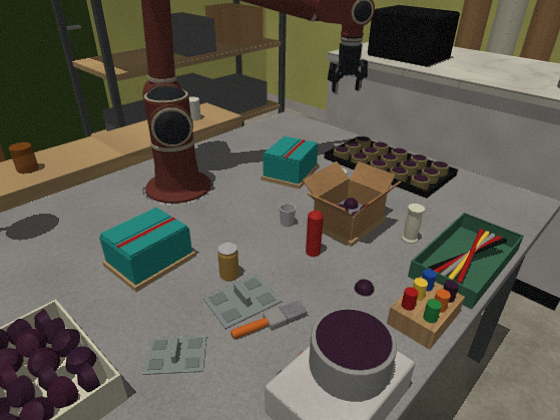

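View pics/top0.png

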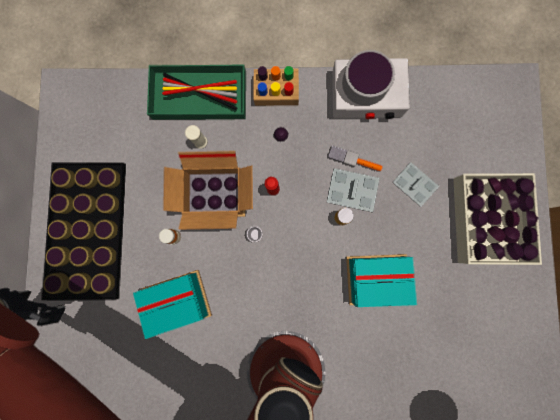

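```bash
cat > h.py <<'E'
import numpy as np, cv2
from station import status, imaging
def cam(n, save=None):
    d=imaging.get_image(n)
    if save: cv2.imwrite(save,d["frame"][:,:,::-1])
    return d
def proj(d,P):
    P=np.atleast_2d(P); V=d["view"]; c=P@V[:3,:3].T+V[:3,3]
    s=np.c_[c[:,0],-c[:,1]]/-c[:,2:3]; s=s*(1+d["k1"]*(s**2).sum(1,keepdims=True))
    f=d["frame"].shape[0]/2/np.tan(np.radians(d["vfov"])/2)
    return s*f+[d["cx"],d["cy"]]
def crop(d,x0,y0,w,h,k):
    im=cv2.resize(d["frame"][y0:y0+h,x0:x0+w,::-1],None,fx=k,fy=k,interpolation=cv2.INTER_CUBIC)
    for x in range((x0+9)//10*10,x0+w,10):
        cv2.line(im,(int((x-x0+.5)*k),0),(int((x-x0+.5)*k),10 if x%50 else 25),(0,255,255),1)
    for y in range((y0+9)//10*10,y0+h,10):
        cv2.line(im,(0,int((y-y0+.5)*k)),(10 if y%50 else 25,int((y-y0+.5)*k)),(0,255,255),1)
    return im
E
python3 - <<'E'
from h import *
t=cam("top"); s=cam("scene")
a=crop(t,150,120,133,130,3); a=np.hstack([a,crop(t,280,120,133,130,3)])
cv2.imwrite("pics/c1.png",cv2.resize(a,None,fx=1,fy=1))
b=np.hstack([crop(s,295,155,133,125,3),crop(s,190,235,133,125,3)])
cv2.imwrite("pics/c2.png",b)
E
```

```text
(no output)
```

View pics/c1.png

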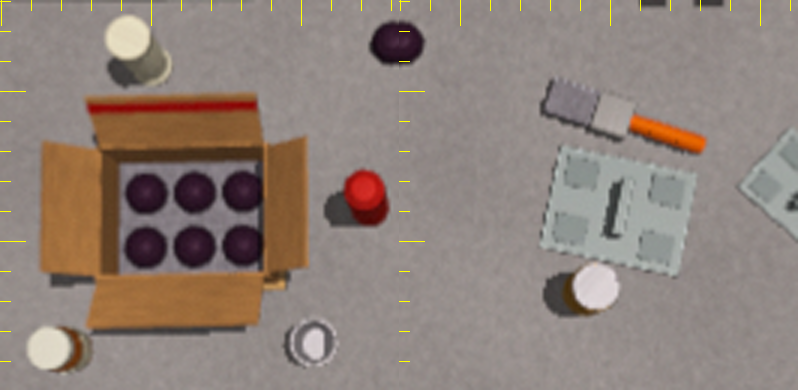

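View pics/c2.png

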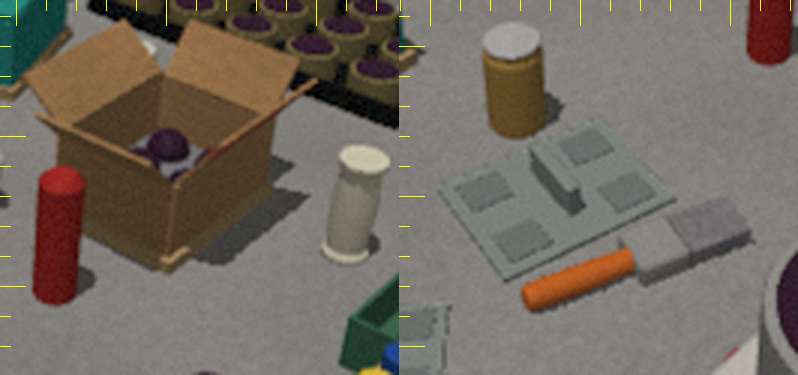

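```bash
cat > fit.py <<'E'
from h import *
from scipy.optimize import least_squares
t=cam("top"); s=cam("scene")
T=lambda X,Y:np.array([(150 if X<399 else 147)+(X+.5)/3-.5,120+(Y+.5)/3-.5])
S=lambda X,Y:np.array([(295 if X<399 else 57)+(X+.5)/3-.5,(155 if X<399 else 235)+(Y+.5)/3-.5])
def rz(a): c,s_=np.cos(a),np.sin(a); return np.array([[c,-s_,0],[s_,c,0],[0,0,1]])
# cover
loc=np.array([[-1,1],[1,1],[1,-1],[-1,-1]])*[.073,.055]; loc=np.c_[loc,np.full(4,.005)]
ct=np.array([T(562,147),T(696,175),T(676,275),T(542,247)]); cs=np.array([S(676,198),S(505,280),S(438,188),S(600,120)])
def rc(p):
    W=loc@rz(p[3]).T+p[:3]; return np.r_[(proj(t,W)-ct).ravel(),(proj(s,W)-cs).ravel()]
r=least_squares(rc,[.6,-.2,0,-1.7],loss="soft_l1"); print("cover",r.x.round(4),np.abs(rc(r.x)).round(1))
def flaps(an):
    o=[]
    a,b,p,q=an
    for sx,th in ((1,a),(-1,b)):
        for y in(.062,-.062): o.append([sx*(.082-.06*np.cos(th)),y,.09+.06*np.sin(th)])
    for sy,th in ((-1,p),(1,q)):
        for x in(.08,-.08): o.append([x,sy*(.064-.062*np.cos(th)),.095+.062*np.sin(th)])
    o+= [[.082,.062,.09],[.082,-.062,.09],[-.082,.062,.09],[-.082,-.062,.09]]
    return np.array(o)
kt=np.array([T(306,137),T(306,272),T(42,142),T(42,272),T(256,326),T(87,327),T(256,95),T(86,99),T(265,150),T(265,277),T(102,150),T(100,276)])
ks=np.array([S(185,166),S(38,115),S(298,65),S(190,20),S(27,78),S(123,20),S(172,178),S(316,82)])
def rk(p):
    W=flaps(p[4:])@rz(p[3]).T+p[:3]; return np.r_[(proj(t,W)-kt).ravel(),(proj(s,W[:8])-ks).ravel()]
r=least_squares(rk,[.6,.2,0,-1.57,2.2,2.2,2.2,2.2],loss="soft_l1"); print("carton",r.x.round(4),np.abs(rk(r.x)).round(1))
W=flaps(r.x[4:])@rz(r.x[3]).T+r.x[:3]; print(W.round(3))
def at(d,px,z):
    return least_squares(lambda p:(proj(d,[p[0],p[1],z])-px)[0],[.6,.1]).x.round(4)
print("pillar",at(t,T(365,190),.126),at(s,S(62,180),.126)); print("spool",at(t,T(127,37),.104),at(s,S(363,158),.104))
print("jar",at(t,T(49,348),.075)); print("cup",at(t,T(315,342),.055)); print("tin",at(t,T(596,287),.085),at(s,S(512,40),.085))
E
python3 fit.py
```

```text
cover [ 0.5439 -0.2089 -0.0032 -1.7878] [1.1 0.8 0.1 0.5 0.  0.3 1.6 0.3 0.5 0.2 0.2 0.2 0.4 0.1 0.4 0.4]
carton [ 0.5302  0.2189 -0.0054 -1.5595  2.3434  2.3113  2.4671  2.2134] [ 0.7  0.5  0.6  1.   0.6  0.1  0.5  0.   0.3  0.8  0.7  0.5  0.   0.2
  0.1  0.4  0.3  0.5  0.2  1.   0.8  0.2  0.9  0.  13.   0.   2.   0.2
  0.2  0.2  0.6  1.5  2.2  0.1  0.1  1.  14.9  8.9  0.8  0.8]
[[0.594 0.096 0.128]
 [0.47  0.094 0.128]
 [0.591 0.342 0.129]
 [0.467 0.341 0.129]
 [0.419 0.138 0.128]
 [0.417 0.298 0.128]
 [0.632 0.14  0.139]
 [0.63  0.3   0.139]
 [0.593 0.138 0.085]
 [0.469 0.136 0.085]
 [0.591 0.302 0.085]
 [0.467 0.3   0.085]]
pillar [0.5444 0.0379] [0.5552 0.0321]
spool [0.7    0.2726] [0.7021 0.2722]
jar [0.3978 0.3477]
cup [0.4042 0.0904]
tin [ 0.4562 -0.1743] [ 0.4599 -0.1738]
```

```bash
cat > m.py <<'E'
from h import *
from scipy.spatial.transform import Rotation as R
import sys
def plan(wps):
    """wps: (x,y,z,yaw of tool y in deg or None) -> slide/spin from current pose"""
    o=status.get_obs(); Q=R.from_rotvec(o["tool_rot"]).as_matrix(); yw=np.degrees(np.arctan2(Q[1,1],Q[0,1]))
    print("t %.2f pos %s yaw %.2f F %s open %.4f grip %.1f q6 %.2f"%(o["t"],o["tool_pos"].round(4),yw,o["contact_force"].round(2),o["opening"],o["grip_force"],o["q"][5]))
    for w in wps:
        d=Q.T@(np.array(w[:3])-o["tool_pos"]); a=0 if w[3] is None else -((w[3]-yw+90)%180-90)
        print(w,"slide",d.round(4),"spin",round(a,2))
if __name__=="__main__": plan(eval(sys.argv[1]) if len(sys.argv)>1 else [])
E
python3 m.py "[(.544,-.209,.25,-102.4),(.53,.219,.3,-89.4)]"
```

```text
t 0.30 pos [0.2351 0.5789 0.3035] yaw 67.89 F [-0.   -0.33 -0.38] open 0.0856 grip 0.0 q6 -0.12
(0.544, -0.209, 0.25, -102.4) slide [-0.5827 -0.6137  0.0539] spin -9.71
(0.53, 0.219, 0.3, -89.4) slide [-0.4087 -0.2225  0.0036] spin -22.71
```

>>> arm_command(
  increments=[
    {"slide":[-0.0277,-0.0292,0],"spin":-2},
    {"slide":[-0.0554,-0.0584,0],"spin":-5},
    {"slide":[-0.083,-0.0875,0],"spin":-9.7},
    {"slide":[-0.111,-0.117,0],"spin":-9.7},
    {"slide":[-0.1385,-0.146,0],"spin":-9.7},
    {"slide":[-0.166,-0.175,0],"spin":-9.7},
    {"slide":[-0.194,-0.204,0],"spin":-9.7},
    {"slide":[-0.2215,-0.233,0],"spin":-9.7},
  ],
)

```text
validation failed for argument at $.in...
```

```bash
python3 m.py "[(.544,-.209,.25,-102.4)]"
```

```text
t 0.30 pos [0.2351 0.5789 0.3035] yaw 67.89 F [-0.   -0.33 -0.38] open 0.0856 grip 0.0 q6 -0.12
(0.544, -0.209, 0.25, -102.4) slide [-0.5827 -0.6137  0.0539] spin -9.71
```

>>> arm_command(
  increments=[
    {"slide":[-0.028,-0.029,0.0],"spin":-2.0,"gripper":1.0},
    {"slide":[-0.055,-0.058,0.0],"spin":-5.0,"gripper":1.0},
    {"slide":[-0.083,-0.087,0.0],"spin":-9.7,"gripper":1.0},
    {"slide":[-0.111,-0.116,0.0],"spin":-9.7,"gripper":1.0},
    {"slide":[-0.138,-0.145,0.0],"spin":-9.7,"gripper":1.0},
    {"slide":[-0.166,-0.174,0.0],"spin":-9.7,"gripper":1.0},
    {"slide":[-0.194,-0.203,0.0],"spin":-9.7,"gripper":1.0},
    {"slide":[-0.221,-0.233,0.0],"spin":-9.7,"gripper":1.0},
  ],
)

```text
t: 0.97
tool_pos: [0.3525, 0.2783, 0.304]
tool_rot: [0.338, 3.123, 0.0]
contact_force: [-0.0, -1.3, -0.9]
opening: 0.0855
grip_force: 0.0
```

```bash
python3 m.py "[(.544,-.209,.25,-102.4)]"
```

```text
t 0.97 pos [0.3525 0.2783 0.304 ] yaw 77.63 F [-0.03 -1.26 -0.9 ] open 0.0855 grip 0.0 q6 -0.85
(0.544, -0.209, 0.25, -102.4) slide [-0.2914 -0.435   0.054 ] spin 0.03
```

>>> arm_command(
  increments=[
    {"slide":[-0.022,-0.033,0.0],"spin":0.0,"gripper":1.0},
    {"slide":[-0.044,-0.066,0.0],"spin":0.0,"gripper":1.0},
    {"slide":[-0.066,-0.099,0.0],"spin":0.0,"gripper":1.0},
    {"slide":[-0.088,-0.132,0.0],"spin":0.0,"gripper":1.0},
    {"slide":[-0.11,-0.165,0.0],"spin":0.0,"gripper":1.0},
    {"slide":[-0.132,-0.198,0.0],"spin":0.0,"gripper":1.0},
    {"slide":[-0.154,-0.231,0.0],"spin":0.0,"gripper":1.0},
    {"slide":[-0.176,-0.264,0.0],"spin":0.0,"gripper":1.0},
  ],
)

```text
t: 1.63
tool_pos: [0.4677, -0.0177, 0.3042]
tool_rot: [0.34, 3.122, 0.0]
contact_force: [1.0, 1.0, 0.7]
opening: 0.0852
grip_force: 0.0
```

>>> arm_command(
  increments=[
    {"slide":[-0.022,-0.033,0.0],"spin":0.0,"gripper":1.0},
    {"slide":[-0.044,-0.066,0.0],"spin":0.0,"gripper":1.0},
    {"slide":[-0.066,-0.099,0.0],"spin":0.0,"gripper":1.0},
    {"slide":[-0.088,-0.132,0.0],"spin":0.0,"gripper":1.0},
    {"slide":[-0.11,-0.165,0.0],"spin":0.0,"gripper":1.0},
    {"slide":[-0.115,-0.171,0.03],"spin":0.0,"gripper":1.0},
    {"slide":[-0.115,-0.171,0.06],"spin":0.0,"gripper":1.0},
    {"slide":[-0.115,-0.171,0.06],"spin":0.0,"gripper":1.0},
  ],
)

```text
t: 2.3
tool_pos: [0.5403, -0.2069, 0.2367]
tool_rot: [-0.341, -3.112, -0.007]
contact_force: [-0.7, 1.0, -1.7]
opening: 0.0855
grip_force: 0.0
```

```bash
python3 m.py "[(.544,-.209,.083,-102.4)]"
```

```text
t 2.30 pos [ 0.5403 -0.2069  0.2367] yaw 77.50 F [-0.72  1.01 -1.69] open 0.0855 grip 0.0 q6 -1.85
(0.544, -0.209, 0.083, -102.4) slide [-0.0059 -0.0017  0.1537] spin -0.1
```

>>> arm_command(
  increments=[
    {"slide":[-0.006,-0.002,0.03],"spin":0.0,"gripper":1.0},
    {"slide":[-0.006,-0.002,0.06],"spin":0.0,"gripper":1.0},
    {"slide":[-0.006,-0.002,0.09],"spin":0.0,"gripper":1.0},
    {"slide":[-0.006,-0.002,0.11],"spin":0.0,"gripper":1.0},
    {"slide":[-0.006,-0.002,0.12],"spin":0.0,"gripper":1.0},
    {"slide":[-0.006,-0.002,0.12],"spin":0.0,"gripper":1.0},
    {"slide":[-0.006,-0.002,0.12],"spin":0.0,"gripper":1.0},
  ],
)

```text
t: 2.88
tool_pos: [0.549, -0.2105, 0.1251]
tool_rot: [0.339, 3.122, -0.001]
contact_force: [0.3, -1.2, 0.2]
opening: 0.0855
grip_force: 0.0
```

```bash
python3 m.py "[(.544,-.209,.083,-102.4)]"
```

```text
t 2.88 pos [ 0.549  -0.2105  0.1251] yaw 77.62 F [ 0.31 -1.18  0.17] open 0.0855 grip 0.0 q6 -1.85
(0.544, -0.209, 0.083, -102.4) slide [0.0052 0.0004 0.0421] spin 0.02
```

>>> arm_command(
  increments=[
    {"slide":[0.005,0.0,0.02],"spin":0.0,"gripper":1.0},
    {"slide":[0.005,0.0,0.035],"spin":0.0,"gripper":1.0},
    {"slide":[0.005,0.0,0.041],"spin":0.0,"gripper":1.0},
    {"slide":[0.005,0.0,0.041],"spin":0.0,"gripper":1.0},
    {"slide":[0.005,0.0,0.041],"spin":0.0,"gripper":-0.3},
    {"slide":[0.005,0.0,0.041],"spin":0.0,"gripper":-0.3},
    {"slide":[0.005,0.0,0.041],"spin":0.0,"gripper":-0.3},
    {"slide":[0.005,0.0,0.041],"spin":0.0,"gripper":-0.3},
  ],
  newtons=30,
)

```text
t: 3.55
tool_pos: [0.5443, -0.2099, 0.0841]
tool_rot: [0.339, 3.121, -0.001]
contact_force: [0.6, -0.0, -0.8]
opening: 0.039
grip_force: 0.0
```

```bash
python3 - <<'E'
from h import *
from m import plan
plan([(.544,-.209,.082,-102.4)])
t=cam("top");s=cam("scene")
cv2.imwrite("pics/g1.png",np.hstack([crop(t,280,130,133,125,3),crop(s,180,220,133,125,3)]))
E
```

```text
t 3.55 pos [ 0.5443 -0.2099  0.0841] yaw 77.60 F [ 0.57 -0.01 -0.77] open 0.0390 grip 0.0 q6 -1.85
(0.544, -0.209, 0.082, -102.4) slide [0.0004 0.0008 0.0021] spin -0.0
```

View pics/g1.png

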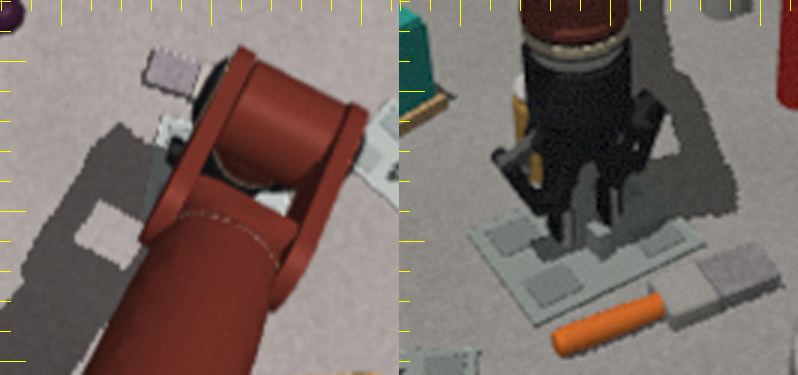

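The picture shows both fingers straddling the ridge (scene crop about (590,235)), still open at 39 mm. I'll close on it and lift slightly.

>>> arm_command(
  increments=[
    {"slide":[0.0,0.0,0.001],"spin":0.0,"gripper":-0.6},
    {"slide":[0.0,0.0,0.001],"spin":0.0,"gripper":-1.0},
    {"slide":[0.0,0.0,0.001],"spin":0.0,"gripper":-1.0},
    {"slide":[0.0,0.0,0.001],"spin":0.0,"gripper":-1.0},
    {"slide":[0.0,0.0,0.001],"spin":0.0,"gripper":-1.0},
    {"slide":[0.0,0.0,0.001],"spin":0.0,"gripper":-1.0},
    {"slide":[0.0,0.0,0.001],"spin":0.0,"gripper":-1.0},
    {"slide":[0.0,0.0,0.001],"spin":0.0,"gripper":-1.0},
  ],
  newtons=35,
)

```text
t: 4.32
tool_pos: [0.5437, -0.2096, 0.0821]
tool_rot: [0.339, 3.123, -0.0]
contact_force: [0.4, -0.0, 1.1]
opening: 0.0113
grip_force: 35.3
```

>>> arm_command(
  increments=[
    {"slide":[0.0,0.0,-0.01],"spin":0.0,"gripper":-1.0},
    {"slide":[0.0,0.0,-0.04],"spin":0.0,"gripper":-1.0},
    {"slide":[0.0,0.0,-0.075],"spin":0.0,"gripper":-1.0},
    {"slide":[0.0,0.0,-0.11],"spin":0.0,"gripper":-1.0},
    {"slide":[0.0,0.0,-0.145],"spin":0.0,"gripper":-1.0},
    {"slide":[0.0,0.0,-0.18],"spin":0.0,"gripper":-1.0},
    {"slide":[0.0,0.0,-0.2],"spin":0.0,"gripper":-1.0},
    {"slide":[0.0,0.0,-0.2],"spin":0.0,"gripper":-1.0},
  ],
)

```text
t: 4.98
tool_pos: [0.5454, -0.2104, 0.2892]
tool_rot: [0.338, 3.113, -0.006]
contact_force: [0.5, -0.2, -0.8]
opening: 0.0109
grip_force: 35.1
```

```bash
python3 m.py "[(.53,.219,.28,-89.4)]"
```

```text
t 4.98 pos [ 0.5454 -0.2104  0.2892] yaw 77.61 F [ 0.48 -0.16 -0.77] open 0.0109 grip 35.1 q6 -1.85
(0.53, 0.219, 0.28, -89.4) slide [0.1073 0.4161 0.0068] spin -12.99
```

>>> arm_command(
  increments=[
    {"slide":[0.005,0.018,0.0],"spin":-1.0,"gripper":-1.0},
    {"slide":[0.014,0.053,0.0],"spin":-3.0,"gripper":-1.0},
    {"slide":[0.023,0.088,0.0],"spin":-5.0,"gripper":-1.0},
    {"slide":[0.032,0.123,0.0],"spin":-7.0,"gripper":-1.0},
    {"slide":[0.041,0.158,0.0],"spin":-9.0,"gripper":-1.0},
    {"slide":[0.05,0.193,0.0],"spin":-11.0,"gripper":-1.0},
    {"slide":[0.059,0.228,0.0],"spin":-13.0,"gripper":-1.0},
    {"slide":[0.067,0.26,0.0],"spin":-13.0,"gripper":-1.0},
  ],
)

```text
t: 5.65
tool_pos: [0.5325, 0.0608, 0.2799]
tool_rot: [0.019, -3.138, -0.001]
contact_force: [0.6, 1.0, -1.7]
opening: 0.0113
grip_force: 35.0
```

```bash
python3 m.py "[(.53,.219,.28,-89.4)]"
```

```text
t 5.65 pos [0.5325 0.0608 0.2799] yaw 90.68 F [ 0.64  0.99 -1.7 ] open 0.0113 grip 35.0 q6 -1.61
(0.53, 0.219, 0.28, -89.4) slide [ 0.0007  0.1582 -0.    ] spin 0.08
```

>>> arm_command(
  increments=[
    {"slide":[0.0,0.03,0.0],"spin":0.0,"gripper":-1.0},
    {"slide":[0.0,0.065,0.0],"spin":0.0,"gripper":-1.0},
    {"slide":[0.0,0.1,0.0],"spin":0.0,"gripper":-1.0},
    {"slide":[0.0,0.135,0.0],"spin":0.0,"gripper":-1.0},
    {"slide":[0.001,0.155,0.0],"spin":0.0,"gripper":-1.0},
    {"slide":[0.001,0.158,0.0],"spin":0.0,"gripper":-1.0},
    {"slide":[0.001,0.158,0.0],"spin":0.0,"gripper":-1.0},
    {"slide":[0.001,0.158,0.0],"spin":0.0,"gripper":-1.0},
  ],
)

```text
t: 6.32
tool_pos: [0.5308, 0.2162, 0.2805]
tool_rot: [0.016, -3.139, 0.002]
contact_force: [-0.6, -0.6, -1.0]
opening: 0.0114
grip_force: 35.1
```

```bash
python3 - <<'E'
from h import *
from m import plan
plan([(.53,.219,.19,-89.4)])
t=cam("top");s=cam("scene")
cv2.imwrite("pics/g2.png",np.hstack([crop(t,150,120,133,130,3),crop(s,295,120,133,130,3)]))
E
```

```text
t 6.32 pos [0.5308 0.2162 0.2805] yaw 90.60 F [-0.59 -0.58 -0.96] open 0.0114 grip 35.1 q6 -1.32
(0.53, 0.219, 0.19, -89.4) slide [0.0006 0.0029 0.0905] spin -0.0
```

View pics/g2.png

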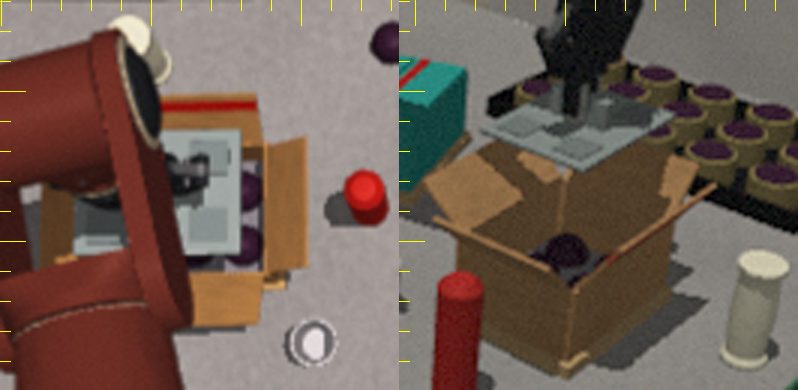

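```bash
cat > fit2.py <<'E'
from h import *
from scipy.optimize import least_squares
t=cam("top"); s=cam("scene")
T=lambda X,Y:[150+(X+.5)/3-.5,120+(Y+.5)/3-.5]
S=lambda X,Y:[295+(X-399+.5)/3-.5,120+(Y+.5)/3-.5]
L=np.c_[np.array([[1,1],[1,-1],[-1,-1],[1,1],[1,-1],[-1,1]])*[.073,.055],np.full(6,.005)]
k=np.array([T(240,130),T(240,254),T(75,252),S(583,170),S(483,130),S(676,113)])
def r(p):
    c,n=np.cos(p[3]),np.sin(p[3]); W=L@np.array([[c,-n,0],[n,c,0],[0,0,1]]).T+p[:3]
    return np.r_[(proj(t,W[:3])-k[:3]).ravel(),(proj(s,W[3:])-k[3:]).ravel()]
q=least_squares(r,[.53,.22,.2,-1.57],loss="soft_l1"); print(q.x.round(4),np.degrees(q.x[3]),r(q.x).round(1))
E
python3 fit2.py
```

```text
[ 0.5321  0.2167  0.1972 -1.5623] -89.5127401014882 [ 0.1 -0.9 -0.3 -0.9 -1.1  0.3 -0.2  0.1 -1.7 -0.3 -0.4  0.7]
```

>>> arm_command(
  increments=[
    {"slide":[0.001,0.003,0.01],"spin":0.0,"gripper":-1.0},
    {"slide":[0.001,0.003,0.03],"spin":0.0,"gripper":-1.0},
    {"slide":[0.001,0.003,0.055],"spin":0.0,"gripper":-1.0},
    {"slide":[0.001,0.003,0.08],"spin":0.0,"gripper":-1.0},
    {"slide":[0.001,0.003,0.1],"spin":0.0,"gripper":-1.0},
    {"slide":[0.001,0.003,0.115],"spin":0.0,"gripper":-1.0},
    {"slide":[0.001,0.003,0.125],"spin":0.0,"gripper":-1.0},
    {"slide":[0.001,0.003,0.13],"spin":0.0,"gripper":-1.0},
  ],
)

```text
t: 7.18
tool_pos: [0.5293, 0.2192, 0.1495]
tool_rot: [0.015, -3.138, 0.001]
contact_force: [-0.6, -0.5, -0.7]
opening: 0.011
grip_force: 35.0
```

>>> arm_command(
  increments=[
    {"slide":[0.0,0.0,0.002],"spin":0.0,"gripper":-1.0},
    {"slide":[0.0,0.0,0.004],"spin":0.0,"gripper":-1.0},
    {"slide":[0.0,0.0,0.006],"spin":0.0,"gripper":-1.0},
    {"slide":[0.0,0.0,0.008],"spin":0.0,"gripper":-1.0},
    {"slide":[0.0,0.0,0.01],"spin":0.0,"gripper":-1.0},
    {"slide":[0.0,0.0,0.012],"spin":0.0,"gripper":-1.0},
    {"slide":[0.0,0.0,0.012],"spin":0.0,"gripper":-1.0},
    {"slide":[0.0,0.0,0.012],"spin":0.0,"gripper":-1.0},
  ],
)

```text
t: 7.85
tool_pos: [0.5303, 0.2198, 0.1399]
tool_rot: [0.016, -3.141, 0.0]
contact_force: [0.2, 0.3, -1.4]
opening: 0.0115
grip_force: 35.0
```

>>> arm_command(
  increments=[
    {"slide":[0.0,0.0,0.001],"spin":0.0,"gripper":-1.0},
    {"slide":[0.0,0.0,0.002],"spin":0.0,"gripper":-1.0},
    {"slide":[0.0,0.0,0.003],"spin":0.0,"gripper":-1.0},
    {"slide":[0.0,0.0,0.005],"spin":0.0,"gripper":-1.0},
    {"slide":[0.0,0.0,0.006],"spin":0.0,"gripper":-1.0},
    {"slide":[0.0,0.0,0.007],"spin":0.0,"gripper":-1.0},
    {"slide":[0.0,0.0,0.007],"spin":0.0,"gripper":-1.0},
    {"slide":[0.0,0.0,0.007],"spin":0.0,"gripper":-1.0},
  ],
)

```text
t: 8.52
tool_pos: [0.5303, 0.2198, 0.1328]
tool_rot: [0.016, -3.141, 0.0]
contact_force: [0.6, -0.4, -1.0]
opening: 0.0116
grip_force: 35.0
```

>>> arm_command(
  increments=[
    {"slide":[0.0,0.0,0.0005],"spin":0.0,"gripper":-1.0},
    {"slide":[0.0,0.0,0.001],"spin":0.0,"gripper":-1.0},
    {"slide":[0.0,0.0,0.0015],"spin":0.0,"gripper":-1.0},
    {"slide":[0.0,0.0,0.002],"spin":0.0,"gripper":-1.0},
    {"slide":[0.0,0.0,0.002],"spin":0.0,"gripper":-1.0},
    {"slide":[0.0,0.0,0.002],"spin":0.0,"gripper":-1.0},
  ],
)

```text
t: 9.02
tool_pos: [0.5304, 0.2198, 0.1314]
tool_rot: [-0.016, 3.141, 0.0]
contact_force: [-1.1, -0.7, 3.4]
opening: 0.0113
grip_force: 35.7
```

>>> arm_command(
  increments=[
    {"slide":[0.0,0.0,0.001],"spin":0.0,"gripper":-1.0},
    {"slide":[0.0,0.0,0.002],"spin":0.0,"gripper":-1.0},
    {"slide":[0.0,0.0,0.003],"spin":0.0,"gripper":-1.0},
    {"slide":[0.0,0.0,0.003],"spin":0.0,"gripper":-1.0},
    {"slide":[0.0,0.0,0.003],"spin":0.0,"gripper":-1.0},
    {"slide":[0.0,0.0,0.003],"spin":0.0,"gripper":-1.0},
  ],
)

```text
t: 9.52
tool_pos: [0.5305, 0.2198, 0.1286]
tool_rot: [-0.016, 3.141, 0.0]
contact_force: [-3.4, -1.5, 6.6]
opening: 0.0112
grip_force: 36.2
```

>>> arm_command(
  increments=[
    {"slide":[0.0,0.0,0.0005],"spin":0.0,"gripper":-1.0},
    {"slide":[0.0,0.0,0.001],"spin":0.0,"gripper":-1.0},
    {"slide":[0.0,0.0,0.001],"spin":0.0,"gripper":-1.0},
    {"slide":[0.0,0.0,0.001],"spin":0.0,"gripper":-1.0},
  ],
)

```text
t: 9.85
tool_pos: [0.5305, 0.2199, 0.1278]
tool_rot: [-0.016, 3.141, -0.0]
contact_force: [-4.8, -1.3, 7.8]
opening: 0.011
grip_force: 36.3
```

>>> arm_command(
  increments=[
    {"slide":[0.0,0.0,-0.001],"spin":0.0,"gripper":-1.0},
    {"slide":[0.0,0.0,-0.003],"spin":0.0,"gripper":-1.0},
    {"slide":[0.0,0.0,-0.004],"spin":0.0,"gripper":-0.5},
    {"slide":[0.0,0.0,-0.004],"spin":0.0,"gripper":-0.3},
    {"slide":[0.0,0.0,-0.004],"spin":0.0,"gripper":-0.2},
    {"slide":[0.0,0.0,-0.004],"spin":0.0,"gripper":0.0},
    {"slide":[0.0,0.0,-0.004],"spin":0.0,"gripper":0.0},
    {"slide":[0.0,0.0,-0.004],"spin":0.0,"gripper":0.0},
  ],
)

```text
t: 10.52
tool_pos: [0.5302, 0.2197, 0.1305]
tool_rot: [0.016, -3.141, 0.0]
contact_force: [0.6, 0.4, 0.9]
opening: 0.0427
grip_force: 0.0
```

Pressed (bed gave about 4 mm) and released. I'll raise the gripper and look.

>>> arm_command(
  increments=[
    {"slide":[0.0,0.0,-0.01],"spin":0.0,"gripper":0.0},
    {"slide":[0.0,0.0,-0.04],"spin":0.0,"gripper":0.0},
    {"slide":[0.0,0.0,-0.075],"spin":0.0,"gripper":-0.5},
    {"slide":[0.0,0.0,-0.11],"spin":0.0,"gripper":-1.0},
    {"slide":[0.0,0.0,-0.12],"spin":0.0,"gripper":-1.0},
    {"slide":[0.0,0.0,-0.12],"spin":0.0,"gripper":-1.0},
    {"slide":[0.0,0.0,-0.12],"spin":0.0,"gripper":-1.0},
  ],
)

```text
t: 11.1
tool_pos: [0.5304, 0.2198, 0.2516]
tool_rot: [-0.016, 3.14, 0.001]
contact_force: [-0.7, -1.1, -0.3]
opening: 0.0001
grip_force: 0.0
```

```bash
python3 - <<'E'
from h import *
from m import plan
plan([(.49,.07,.25,None),(.49,.07,.19,None)])
t=cam("top");s=cam("scene")
cv2.imwrite("pics/g3.png",np.hstack([crop(t,150,120,133,130,3),crop(s,295,120,133,130,3)]))
E
```

```text
t 11.10 pos [0.5304 0.2198 0.2516] yaw 90.60 F [-0.7  -1.13 -0.34] open 0.0001 grip 0.0 q6 -1.32
(0.49, 0.07, 0.25, None) slide [ 0.042  -0.1494  0.0015] spin 0
(0.49, 0.07, 0.19, None) slide [ 0.0421 -0.1494  0.0615] spin 0
```

View pics/g3.png

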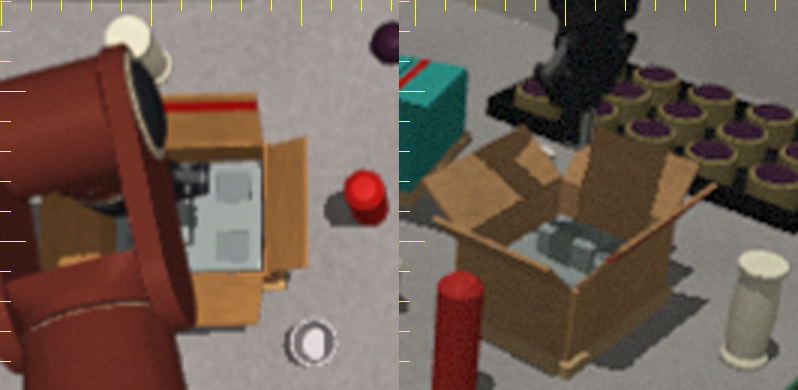

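The cover lies flat inside the carton (top crop (225,215), scene (570,245)), and the flaps and bystanders are unchanged. Next is end flap a.

>>> arm_command(
  increments=[
    {"slide":[0.012,-0.037,0.0],"spin":0.0,"gripper":-1.0},
    {"slide":[0.024,-0.075,0.0],"spin":0.0,"gripper":-1.0},
    {"slide":[0.036,-0.113,0.0],"spin":0.0,"gripper":-1.0},
    {"slide":[0.047,-0.151,0.0],"spin":0.0,"gripper":-1.0},
    {"slide":[0.047,-0.152,0.0],"spin":0.0,"gripper":-1.0},
    {"slide":[0.047,-0.152,0.025],"spin":0.0,"gripper":-1.0},
    {"slide":[0.047,-0.152,0.055],"spin":0.0,"gripper":-1.0},
    {"slide":[0.047,-0.152,0.066],"spin":0.0,"gripper":-1.0},
  ],
)

```text
t: 11.87
tool_pos: [0.4818, 0.0672, 0.1791]
tool_rot: [0.015, -3.132, -0.001]
contact_force: [-1.5, -0.4, -0.6]
opening: 0.0003
grip_force: 0.0
```

>>> arm_command(
  increments=[
    {"slide":[0.0,0.007,0.0],"spin":0.0,"gripper":-1.0},
    {"slide":[0.0,0.014,0.0],"spin":0.0,"gripper":-1.0},
    {"slide":[0.0,0.021,0.0],"spin":0.0,"gripper":-1.0},
    {"slide":[0.0,0.028,0.0],"spin":0.0,"gripper":-1.0},
    {"slide":[0.0,0.035,0.0],"spin":0.0,"gripper":-1.0},
    {"slide":[0.0,0.042,0.0],"spin":0.0,"gripper":-1.0},
    {"slide":[0.0,0.049,0.0],"spin":0.0,"gripper":-1.0},
    {"slide":[0.0,0.056,0.0],"spin":0.0,"gripper":-1.0},
  ],
)

```text
t: 12.53
tool_pos: [0.4845, 0.1242, 0.1854]
tool_rot: [-0.017, 3.141, -0.0]
contact_force: [-0.3, -1.0, 0.9]
opening: -0.0003
grip_force: 0.7
```

>>> arm_command(
  increments=[
    {"slide":[0.0,0.006,0.0],"spin":0.0,"gripper":-1.0},
    {"slide":[0.0,0.012,0.0],"spin":0.0,"gripper":-1.0},
    {"slide":[0.0,0.018,0.0],"spin":0.0,"gripper":-1.0},
    {"slide":[0.0,0.024,0.001],"spin":0.0,"gripper":-1.0},
    {"slide":[0.0,0.029,0.004],"spin":0.0,"gripper":-1.0},
    {"slide":[0.0,0.034,0.008],"spin":0.0,"gripper":-1.0},
    {"slide":[0.0,0.037,0.012],"spin":0.0,"gripper":-1.0},
    {"slide":[0.0,0.037,0.012],"spin":0.0,"gripper":-1.0},
  ],
)

```text
t: 13.2
tool_pos: [0.4833, 0.1609, 0.1717]
tool_rot: [0.017, -3.14, -0.001]
contact_force: [-0.3, -0.3, 0.2]
opening: -0.0001
grip_force: 0.0
```

>>> arm_command(
  increments=[
    {"slide":[0.0,0.003,0.002],"spin":0.0,"gripper":-1.0},
    {"slide":[0.0,0.003,0.004],"spin":0.0,"gripper":-1.0},
    {"slide":[0.0,0.003,0.005],"spin":0.0,"gripper":-1.0},
    {"slide":[0.0,0.003,0.006],"spin":0.0,"gripper":-1.0},
    {"slide":[0.0,0.003,0.006],"spin":0.0,"gripper":-1.0},
    {"slide":[0.0,0.003,0.006],"spin":0.0,"gripper":-1.0},
  ],
)

```text
t: 13.7
tool_pos: [0.4839, 0.1631, 0.1668]
tool_rot: [0.016, -3.141, 0.0]
contact_force: [-0.2, -0.1, -0.1]
opening: 0.0002
grip_force: 0.0
```

>>> arm_command(
  increments=[
    {"slide":[0.0,0.0,0.001],"spin":0.0,"gripper":-1.0},
    {"slide":[0.0,0.0,0.002],"spin":0.0,"gripper":-1.0},
    {"slide":[0.0,0.0,0.003],"spin":0.0,"gripper":-1.0},
    {"slide":[0.0,0.0,0.003],"spin":0.0,"gripper":-1.0},
    {"slide":[0.0,0.0,0.003],"spin":0.0,"gripper":-1.0},
  ],
)

```text
t: 14.12
tool_pos: [0.4841, 0.1633, 0.1662]
tool_rot: [0.016, -3.141, 0.0]
contact_force: [-6.6, -1.7, 13.6]
opening: 0.0001
grip_force: 6.4
```

```bash
python3 - <<'E'
from h import *
t=cam("top");s=cam("scene")
cv2.imwrite("pics/g4.png",np.hstack([crop(t,150,120,133,130,3),crop(s,295,120,133,130,3)]))
E
```

```text
(no output)
```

View pics/g4.png

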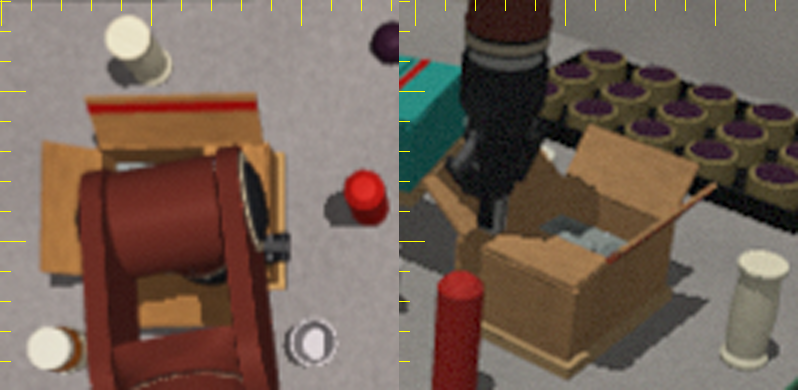

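End flap a lies flat (scene crop (530,255)), with its stop at TCP z = 0.167. Now end flap b.

>>> arm_command(
  increments=[
    {"slide":[0.0,0.0,-0.035],"spin":0.0,"gripper":-1.0},
    {"slide":[0.0,0.01,-0.072],"spin":0.0,"gripper":-1.0},
    {"slide":[-0.01,0.046,-0.08],"spin":0.0,"gripper":-1.0},
    {"slide":[-0.018,0.085,-0.08],"spin":0.0,"gripper":-1.0},
    {"slide":[-0.027,0.124,-0.08],"spin":0.0,"gripper":-1.0},
    {"slide":[-0.036,0.163,-0.08],"spin":0.0,"gripper":-1.0},
    {"slide":[-0.043,0.2,-0.08],"spin":0.0,"gripper":-1.0},
    {"slide":[-0.043,0.206,-0.08],"spin":0.0,"gripper":-1.0},
  ],
)

```text
t: 14.88
tool_pos: [0.525, 0.3743, 0.2436]
tool_rot: [-0.022, 3.141, 0.003]
contact_force: [-0.9, 0.0, -0.4]
opening: -0.0003
grip_force: 0.0
```

```bash
python3 m.py "[(.53,.369,.185,None)]"
```

```text
t 14.88 pos [0.525  0.3743 0.2436] yaw 90.80 F [-0.9   0.02 -0.38] open -0.0003 grip 0.0 q6 -1.08
(0.53, 0.369, 0.185, None) slide [-0.0049 -0.0055  0.0586] spin 0
```

>>> arm_command(
  increments=[
    {"slide":[0.0,0.0,0.025],"spin":0.0,"gripper":-1.0},
    {"slide":[0.0,0.0,0.05],"spin":0.0,"gripper":-1.0},
    {"slide":[0.0,0.0,0.058],"spin":0.0,"gripper":-1.0},
    {"slide":[0.0,-0.007,0.058],"spin":0.0,"gripper":-1.0},
    {"slide":[0.0,-0.014,0.058],"spin":0.0,"gripper":-1.0},
    {"slide":[0.0,-0.021,0.058],"spin":0.0,"gripper":-1.0},
    {"slide":[0.0,-0.028,0.058],"spin":0.0,"gripper":-1.0},
    {"slide":[0.0,-0.035,0.058],"spin":0.0,"gripper":-1.0},
  ],
)

```text
t: 15.55
tool_pos: [0.5261, 0.3341, 0.1882]
tool_rot: [-0.016, 3.138, 0.002]
contact_force: [-0.1, 1.4, 1.1]
opening: -0.0001
grip_force: 0.5
```

>>> arm_command(
  increments=[
    {"slide":[0.0,-0.007,0.0],"spin":0.0,"gripper":-1.0},
    {"slide":[0.0,-0.014,0.0],"spin":0.0,"gripper":-1.0},
    {"slide":[0.0,-0.021,0.0],"spin":0.0,"gripper":-1.0},
    {"slide":[0.0,-0.028,0.0],"spin":0.0,"gripper":-1.0},
    {"slide":[0.0,-0.035,0.0],"spin":0.0,"gripper":-1.0},
    {"slide":[0.0,-0.042,0.0],"spin":0.0,"gripper":-1.0},
    {"slide":[0.0,-0.047,0.0],"spin":0.0,"gripper":-1.0},
    {"slide":[0.0,-0.047,0.0],"spin":0.0,"gripper":-1.0},
  ],
)

```text
t: 16.22
tool_pos: [0.5256, 0.2866, 0.1857]
tool_rot: [0.015, -3.141, 0.001]
contact_force: [-0.2, -0.3, -0.1]
opening: 0.0002
grip_force: 0.0
```

```bash
python3 m.py "[(.53,.275,.172,None),(.53,.273,.167,None)]"
```

```text
t 16.22 pos [0.5256 0.2866 0.1857] yaw 90.55 F [-0.18 -0.29 -0.11] open 0.0002 grip 0.0 q6 -1.20
(0.53, 0.275, 0.172, None) slide [-0.0043 -0.0116  0.0137] spin 0
(0.53, 0.273, 0.167, None) slide [-0.0043 -0.0136  0.0187] spin 0
```

>>> arm_command(
  increments=[
    {"slide":[0.0,-0.004,0.003],"spin":0.0,"gripper":-1.0},
    {"slide":[0.0,-0.008,0.007],"spin":0.0,"gripper":-1.0},
    {"slide":[0.0,-0.011,0.011],"spin":0.0,"gripper":-1.0},
    {"slide":[0.0,-0.013,0.014],"spin":0.0,"gripper":-1.0},
    {"slide":[0.0,-0.014,0.016],"spin":0.0,"gripper":-1.0},
    {"slide":[0.0,-0.014,0.018],"spin":0.0,"gripper":-1.0},
    {"slide":[0.0,-0.014,0.018],"spin":0.0,"gripper":-1.0},
    {"slide":[0.0,-0.014,0.018],"spin":0.0,"gripper":-1.0},
  ],
)

```text
t: 16.88
tool_pos: [0.5256, 0.2737, 0.1676]
tool_rot: [0.016, -3.141, 0.0]
contact_force: [0.2, -0.2, 0.7]
opening: 0.0
grip_force: 0.0
```

>>> arm_command(
  increments=[
    {"slide":[0.0,0.0,0.0005],"spin":0.0,"gripper":-1.0},
    {"slide":[0.0,0.0,0.001],"spin":0.0,"gripper":-1.0},
    {"slide":[0.0,0.0,0.001],"spin":0.0,"gripper":-1.0},
    {"slide":[0.0,0.0,0.001],"spin":0.0,"gripper":-1.0},
  ],
)

```text
t: 17.22
tool_pos: [0.5257, 0.2738, 0.1669]
tool_rot: [-0.017, 3.141, -0.0]
contact_force: [0.1, -0.6, -0.2]
opening: 0.0003
grip_force: 0.0
```

One more millimetre to feel the stop.

>>> arm_command(
  increments=[
    {"slide":[0.0,0.0,0.0005],"spin":0.0,"gripper":-1.0},
    {"slide":[0.0,0.0,0.001],"spin":0.0,"gripper":-1.0},
    {"slide":[0.0,0.0,0.001],"spin":0.0,"gripper":-1.0},
    {"slide":[0.0,0.0,0.001],"spin":0.0,"gripper":-1.0},
  ],
)

```text
t: 17.55
tool_pos: [0.5258, 0.2738, 0.1666]
tool_rot: [-0.016, 3.141, 0.0]
contact_force: [-3.4, -0.9, 5.1]
opening: -0.0002
grip_force: 2.7
```

>>> arm_command(
  increments=[
    {"slide":[0.0,0.0,-0.035],"spin":0.0,"gripper":-1.0},
    {"slide":[0.01,-0.005,-0.07],"spin":0.0,"gripper":-1.0},
    {"slide":[0.045,-0.018,-0.08],"spin":0.0,"gripper":-1.0},
    {"slide":[0.08,-0.033,-0.08],"spin":0.0,"gripper":-1.0},
    {"slide":[0.115,-0.048,-0.08],"spin":0.0,"gripper":-1.0},
    {"slide":[0.13,-0.054,-0.08],"spin":0.0,"gripper":-1.0},
    {"slide":[0.13,-0.054,-0.08],"spin":0.0,"gripper":-1.0},
    {"slide":[0.13,-0.054,-0.08],"spin":0.0,"gripper":-1.0},
  ],
)

```text
t: 18.22
tool_pos: [0.3961, 0.2183, 0.2458]
tool_rot: [-0.016, 3.14, 0.001]
contact_force: [1.0, -0.4, -0.5]
opening: -0.0001
grip_force: 0.0
```

```bash
python3 m.py "[(.397,.22,.19,None)]"
```

```text
t 18.22 pos [0.3961 0.2183 0.2458] yaw 90.59 F [ 0.97 -0.43 -0.46] open -0.0001 grip 0.0 q6 -1.24
(0.397, 0.22, 0.19, None) slide [-0.0008  0.0016  0.0558] spin 0
```

>>> arm_command(
  increments=[
    {"slide":[0.0,0.0,0.025],"spin":0.0,"gripper":-1.0},
    {"slide":[0.0,0.0,0.05],"spin":0.0,"gripper":-1.0},
    {"slide":[0.0,0.0,0.056],"spin":0.0,"gripper":-1.0},
    {"slide":[-0.007,0.0,0.056],"spin":0.0,"gripper":-1.0},
    {"slide":[-0.014,0.0,0.056],"spin":0.0,"gripper":-1.0},
    {"slide":[-0.021,0.0,0.056],"spin":0.0,"gripper":-1.0},
    {"slide":[-0.028,0.0,0.056],"spin":0.0,"gripper":-1.0},
    {"slide":[-0.035,0.0,0.056],"spin":0.0,"gripper":-1.0},
  ],
)

```text
t: 18.88
tool_pos: [0.4335, 0.2194, 0.192]
tool_rot: [-0.017, 3.138, 0.002]
contact_force: [-1.7, 0.3, 1.3]
opening: 0.0001
grip_force: 0.5
```

>>> arm_command(
  increments=[
    {"slide":[-0.007,0.0,0.0],"spin":0.0,"gripper":-1.0},
    {"slide":[-0.014,0.0,0.0],"spin":0.0,"gripper":-1.0},
    {"slide":[-0.021,0.0,0.0],"spin":0.0,"gripper":-1.0},
    {"slide":[-0.028,0.0,0.0],"spin":0.0,"gripper":-1.0},
    {"slide":[-0.035,0.0,0.0],"spin":0.0,"gripper":-1.0},
    {"slide":[-0.042,0.0,0.0],"spin":0.0,"gripper":-1.0},
    {"slide":[-0.049,0.0,0.0],"spin":0.0,"gripper":-1.0},
    {"slide":[-0.052,0.0,0.0],"spin":0.0,"gripper":-1.0},
  ],
)

```text
t: 19.55
tool_pos: [0.4843, 0.2192, 0.1898]
tool_rot: [-0.016, 3.141, -0.0]
contact_force: [-0.2, -0.2, -0.2]
opening: -0.0002
grip_force: 0.4
```

```bash
python3 m.py "[(.496,.22,.172,None)]"
```

```text
t 19.55 pos [0.4843 0.2192 0.1898] yaw 90.58 F [-0.16 -0.17 -0.22] open -0.0002 grip 0.4 q6 -1.30
(0.496, 0.22, 0.172, None) slide [-0.0117  0.0007  0.0178] spin 0
```

>>> arm_command(
  increments=[
    {"slide":[-0.004,0.0,0.003],"spin":0.0,"gripper":-1.0},
    {"slide":[-0.008,0.0,0.007],"spin":0.0,"gripper":-1.0},
    {"slide":[-0.011,0.0,0.011],"spin":0.0,"gripper":-1.0},
    {"slide":[-0.012,0.0,0.014],"spin":0.0,"gripper":-1.0},
    {"slide":[-0.013,0.0,0.017],"spin":0.0,"gripper":-1.0},
    {"slide":[-0.013,0.0,0.018],"spin":0.0,"gripper":-1.0},
    {"slide":[-0.013,0.0,0.018],"spin":0.0,"gripper":-1.0},
    {"slide":[-0.013,0.0,0.018],"spin":0.0,"gripper":-1.0},
  ],
)

```text
t: 20.22
tool_pos: [0.4962, 0.2194, 0.1718]
tool_rot: [0.016, -3.142, 0.0]
contact_force: [1.1, -0.3, -0.0]
opening: 0.0
grip_force: 0.0
```

>>> arm_command(
  increments=[
    {"slide":[0.0,0.0,0.0005],"spin":0.0,"gripper":-1.0},
    {"slide":[0.0,0.0,0.001],"spin":0.0,"gripper":-1.0},
    {"slide":[0.0,0.0,0.001],"spin":0.0,"gripper":-1.0},
    {"slide":[0.0,0.0,0.001],"spin":0.0,"gripper":-1.0},
  ],
)

```text
t: 20.55
tool_pos: [0.4963, 0.2194, 0.1716]
tool_rot: [0.016, -3.141, 0.0]
contact_force: [-2.1, -1.0, 5.5]
opening: 0.0001
grip_force: 2.7
```

>>> arm_command(
  increments=[
    {"slide":[0.0,0.0,-0.035],"spin":0.0,"gripper":-1.0},
    {"slide":[-0.01,-0.004,-0.07],"spin":0.0,"gripper":-1.0},
    {"slide":[-0.045,-0.012,-0.08],"spin":0.0,"gripper":-1.0},
    {"slide":[-0.083,-0.02,-0.08],"spin":0.0,"gripper":-1.0},
    {"slide":[-0.12,-0.028,-0.08],"spin":0.0,"gripper":-1.0},
    {"slide":[-0.15,-0.034,-0.08],"spin":0.0,"gripper":-1.0},
    {"slide":[-0.159,-0.034,-0.08],"spin":0.0,"gripper":-1.0},
    {"slide":[-0.159,-0.034,-0.08],"spin":0.0,"gripper":-1.0},
  ],
)

```text
t: 21.22
tool_pos: [0.6572, 0.1864, 0.25]
tool_rot: [0.014, -3.141, -0.0]
contact_force: [0.6, -0.7, -1.1]
opening: 0.0001
grip_force: 0.0
```

```bash
python3 m.py "[(.655,.185,.194,None)]"
```

```text
t 21.22 pos [0.6572 0.1864 0.25  ] yaw 90.51 F [ 0.56 -0.74 -1.05] open 0.0001 grip 0.0 q6 -1.41
(0.655, 0.185, 0.194, None) slide [ 0.0022 -0.0014  0.056 ] spin 0
```

>>> arm_command(
  increments=[
    {"slide":[0.0,0.0,0.025],"spin":0.0,"gripper":-1.0},
    {"slide":[0.0,0.0,0.05],"spin":0.0,"gripper":-1.0},
    {"slide":[0.0,0.0,0.057],"spin":0.0,"gripper":-1.0},
    {"slide":[0.005,0.0,0.057],"spin":0.0,"gripper":-1.0},
    {"slide":[0.012,0.0,0.057],"spin":0.0,"gripper":-1.0},
    {"slide":[0.019,0.0,0.057],"spin":0.0,"gripper":-1.0},
    {"slide":[0.026,0.0,0.057],"spin":0.0,"gripper":-1.0},
    {"slide":[0.033,0.0,0.057],"spin":0.0,"gripper":-1.0},
  ],
)

```text
t: 21.88
tool_pos: [0.6226, 0.187, 0.1962]
tool_rot: [-0.017, 3.138, 0.001]
contact_force: [0.4, 0.3, 1.2]
opening: 0.0002
grip_force: 0.4
```

>>> arm_command(
  increments=[
    {"slide":[0.007,0.0,0.0],"spin":0.0,"gripper":-1.0},
    {"slide":[0.014,0.0,0.0],"spin":0.0,"gripper":-1.0},
    {"slide":[0.021,0.0,0.0],"spin":0.0,"gripper":-1.0},
    {"slide":[0.028,0.0,0.0],"spin":0.0,"gripper":-1.0},
    {"slide":[0.035,0.0,0.0],"spin":0.0,"gripper":-1.0},
    {"slide":[0.042,0.0,0.002],"spin":0.0,"gripper":-1.0},
    {"slide":[0.046,0.0,0.004],"spin":0.0,"gripper":-1.0},
    {"slide":[0.046,0.0,0.004],"spin":0.0,"gripper":-1.0},
  ],
)

```text
t: 22.55
tool_pos: [0.5753, 0.1862, 0.1889]
tool_rot: [0.017, -3.139, 0.0]
contact_force: [0.0, -0.1, -0.2]
opening: -0.0001
grip_force: 0.0
```

```bash
python3 m.py "[(.564,.185,.172,None)]"
```

```text
t 22.55 pos [0.5753 0.1862 0.1889] yaw 90.61 F [ 0.02 -0.09 -0.21] open -0.0001 grip 0.0 q6 -1.39
(0.564, 0.185, 0.172, None) slide [ 0.0113 -0.0011  0.017 ] spin 0
```

>>> arm_command(
  increments=[
    {"slide":[0.004,0.0,0.003],"spin":0.0,"gripper":-1.0},
    {"slide":[0.008,0.0,0.007],"spin":0.0,"gripper":-1.0},
    {"slide":[0.01,0.0,0.011],"spin":0.0,"gripper":-1.0},
    {"slide":[0.011,0.0,0.014],"spin":0.0,"gripper":-1.0},
    {"slide":[0.012,0.0,0.017],"spin":0.0,"gripper":-1.0},
    {"slide":[0.012,0.0,0.017],"spin":0.0,"gripper":-1.0},
    {"slide":[0.012,0.0,0.017],"spin":0.0,"gripper":-1.0},
  ],
)

```text
t: 23.13
tool_pos: [0.5644, 0.1861, 0.1724]
tool_rot: [0.016, -3.14, 0.0]
contact_force: [-0.3, 0.9, 0.2]
opening: 0.0005
grip_force: 0.0
```

>>> arm_command(
  increments=[
    {"slide":[0.0,0.0,0.0005],"spin":0.0,"gripper":-1.0},
    {"slide":[0.0,0.0,0.001],"spin":0.0,"gripper":-1.0},
    {"slide":[0.0,0.0,0.001],"spin":0.0,"gripper":-1.0},
    {"slide":[0.0,0.0,0.001],"spin":0.0,"gripper":-1.0},
  ],
)

```text
t: 23.47
tool_pos: [0.5647, 0.1861, 0.1719]
tool_rot: [0.016, -3.141, -0.0]
contact_force: [0.0, -0.2, 0.0]
opening: -0.0001
grip_force: 0.0
```

>>> arm_command(
  increments=[
    {"slide":[0.0,0.0,0.0005],"spin":0.0,"gripper":-1.0},
    {"slide":[0.0,0.0,0.001],"spin":0.0,"gripper":-1.0},
    {"slide":[0.0,0.0,0.001],"spin":0.0,"gripper":-1.0},
    {"slide":[0.0,0.0,0.001],"spin":0.0,"gripper":-1.0},
  ],
)

```text
t: 23.8
tool_pos: [0.5648, 0.1862, 0.1716]
tool_rot: [-0.016, 3.141, -0.0]
contact_force: [-1.8, -0.5, 5.3]
opening: -0.0
grip_force: 2.5
```

>>> arm_command(
  increments=[
    {"slide":[0.0,0.0,-0.02],"spin":0.0,"gripper":-1.0},
    {"slide":[0.0,0.0,-0.055],"spin":0.0,"gripper":-1.0},
    {"slide":[0.0,0.0,-0.09],"spin":0.0,"gripper":-1.0},
    {"slide":[0.02,-0.03,-0.11],"spin":0.0,"gripper":-1.0},
    {"slide":[0.04,-0.06,-0.11],"spin":0.0,"gripper":-1.0},
    {"slide":[0.06,-0.09,-0.11],"spin":0.0,"gripper":-1.0},
    {"slide":[0.08,-0.12,-0.11],"spin":0.0,"gripper":-1.0},
    {"slide":[0.1,-0.15,-0.11],"spin":0.0,"gripper":-1.0},
  ],
)

```text
t: 24.47
tool_pos: [0.4652, 0.0341, 0.2806]
tool_rot: [-0.018, 3.141, -0.0]
contact_force: [0.6, -0.9, -0.0]
opening: -0.0001
grip_force: 0.0
```

>>> arm_command(
  increments=[
    {"slide":[0.01,-0.03,0.0],"spin":0.0,"gripper":-1.0},
    {"slide":[0.02,-0.06,0.0],"spin":0.0,"gripper":-1.0},
    {"slide":[0.03,-0.09,0.0],"spin":0.0,"gripper":-1.0},
    {"slide":[0.03,-0.12,0.0],"spin":0.0,"gripper":-1.0},
    {"slide":[0.03,-0.15,0.0],"spin":0.0,"gripper":-1.0},
    {"slide":[0.03,-0.15,0.0],"spin":0.0,"gripper":-1.0},
    {"slide":[0.03,-0.15,0.0],"spin":0.0,"gripper":-1.0},
  ],
)

```text
t: 25.05
tool_pos: [0.4376, -0.1162, 0.2806]
tool_rot: [0.012, -3.141, -0.001]
contact_force: [0.8, 0.5, 1.2]
opening: 0.0001
grip_force: 0.0
```

```bash
python3 - <<'E'
from h import *
t=cam("top");s=cam("scene")
cv2.imwrite("pics/g5.png",np.hstack([crop(t,150,120,133,130,3),crop(s,295,155,133,130,3)]))
E
```

```text
(no output)
```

View pics/g5.png

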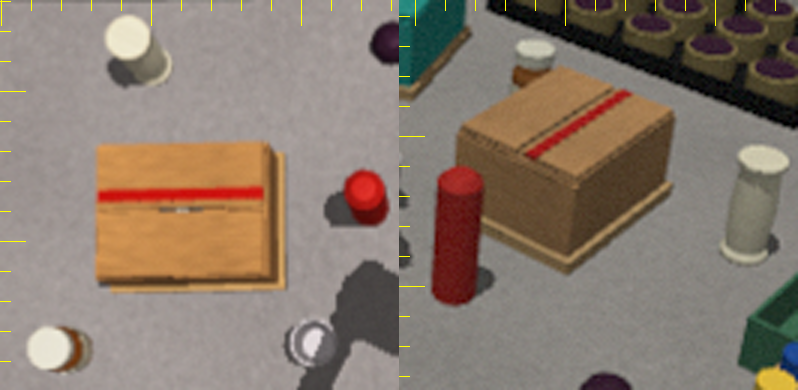

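The carton is closed flat, with the strip flap at top crop (180,195), and the spool, pillar, jar and cup have not moved. Handing in.

```bash
python3 -c "
from station import order
print(order.finish_job())"
```

```text
the job is handed in; nothing more can be done
None
```

The cover is in and pressed until the bed gave about 4 mm. All four flaps are folded flat in the order asked, nothing on the bench around the carton has moved, and the job is handed in at about 25 s.

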